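# Put the stakes away in reverse order

## Robot

A 6-joint arm with a two-finger parallel gripper is mounted at the origin on the work surface. World frame = base frame: x ahead of the robot, y to its left, z up, the work surface at z = 0. Lengths are in mm, angles in rad, forces in N, time in s.
With the tool pointing down it reaches from about 300 to 850 mm from the base axis. Payload 4.2 kg.
Tool frame: the origin (TCP) lies at the very end of the fingers, on their centre line; the grasp point (between the pads) lies 19 mm behind it (bot.grip_depth is the distance from the TCP to the grasp point, in mm); z points along the fingers, y is the line along which they close (so a half turn about z gives the same grasp; the last joint's range is limited). The gripper opens to 91 mm and grips with 3 to 60 N. Pads are 32 mm wide; open, the fingers measure 118 mm over their backs; the gripper's body (76 mm by 178 mm) begins 60 mm behind the grasp point.
Start: joints at [1.119, 0.32, 1.565, -0, 1.257, -0.02], TCP at [240.645, 522.238, 213.976] pointing down, gripper open.
Joint ranges: [-3.11, 3.11], [-0.84, 2.01], [0.21, 2.61], [-1.34, 4.49], [0.05, 2.63], [-2.56, 2.56]. Speed limits (rad/s): [2.57, 2.57, 3.14, 3.14, 3.14, 3.14].

## Interface

Orientations are given as a unit quaternion [w, x, y, z].
In Python, from bench import observe, imaging, ticket, bot gives the robot as it stands.
- The arm moves only by the shell command python3 -m jog 'ROWS'. ROWS is JSON, one flat list of numbers, 7 for each row, row after row: the shift along the tool's x, y, z in m, then the turn, a rotation vector about the tool's x, y, z in rad, then the closure, from 0 (fully open) to 1 (shut). In form: [dx, dy, dz, wx, wy, wz, gripper, dx, dy, dz, wx, wy, wz, gripper, ...]. A call has 1 to 20 rows; each row shifts and turns the commanded pose from where the row before left it, along the tool's axes as they then stand; what a row does not reach is not made up. A row lasts 1/8 s, in which the tool goes at most 62.5 mm and 10.7 degrees, less where a joint would pass 70% of its speed; a pose out of reach is approached as far as the arm can. A call with a gripper value outside its range is refused whole. The fingers move at their own pace and stop on an object; the grip force is fixed at half the most. Time passes only in rows, so rows that do not move let the fingers close. It gives the time, the measured TCP pose, the force, the opening and the grip force at its end, in the units of the state.
- observe(): the state, without advancing time (a new reading comes with each control period).
- imaging.read_camera(name): name is "side" or "top" or "wrist"; returns a dict with "pixels" (420x560x3 uint8, red, green, blue), "z_map" (420x560 float32, mm along the optical axis (not along the pixel's ray), 0 where there is no reading), "camera_matrix" (3x3 intrinsics, pixels), "view" (4x4, takes a point from world to camera coordinates); the wrist camera has in their place "hand_eye" (4x4, takes a point from camera to tool coordinates, whose origin is the TCP and whose axes are the flange's). Camera axes: x right, y up, looking along -z (the intrinsics and any distortion apply to the point x, -y, -z); pixel columns grow to the right and rows downward; lengths in mm; the calibration is good to about 2 mm. A picture is of the moment at which its call begins: read the wrist's pose just before it.
- ticket.finish_job(): hands the job in; it is judged then, once.
The state is a dict: "time_s": time; "joints": joint angles; "joint_velocities": joint speeds; "joint_torque": joint torques, N m; "tool_pos": TCP position; "orientation": TCP orientation; "force": force on the tool from outside, world axes, zero at the start; "torque": the same for the moment, N m; "finger_gap": opening from 0.0 (shut) to 1.0 (fully open); "gripper_force": force on a finger pad.
Only numpy, scipy, OpenCV 4.12 (cv2) and the standard library are available. Lean on these libraries where they do the work, as an engineer would, in place of code of your own. Each camera call takes 0.05 s, during which the arm holds its last target. There are 200 camera calls.

## Task

Move the four steel stakes from the bench rack into the empty store rack, one to a compartment, in the reverse of the order they stand in now: the one at the left end goes to the right end, and so on, since the next piece is worked through the set backwards. Leave them all standing upright on the store rack's floor, and never knock a stake over.

Things in the scene. Friction and masses are not known exactly. Their poses are not given: they have to be found in the camera images.
- stake_ball: Loose upright steel stake, 0.2 to 0.4 kg. Round foot 36 mm across and 8 mm thick; above it a plain round stem 20 mm across (grip it here) up to 66 mm; its head is a plain steel ball, 28 mm across, top of the stake at 90 mm. Origin: centre of the underside of the foot, z up along the stem. It starts in one of the four compartments of the bench rack, on its rubber pad.
- stake_cone: Loose upright steel stake, 0.2 to 0.4 kg. Round foot 36 mm across and 8 mm thick; above it a plain round stem 20 mm across (grip it here) up to 66 mm; its head is a pointed steel cone, 28 mm across at its base, top of the stake at 90 mm. Origin: centre of the underside of the foot, z up along the stem. It starts in one of the four compartments of the bench rack, on its rubber pad.
- stake_square: Loose upright steel stake, 0.2 to 0.4 kg. Round foot 36 mm across and 8 mm thick; above it a plain round stem 20 mm across (grip it here) up to 66 mm; its head is a square steel block 30 x 30 x 20 mm, top of the stake at 86 mm. Origin: centre of the underside of the foot, z up along the stem. It starts in one of the four compartments of the bench rack, on its rubber pad.
- stake_tee: Loose upright steel stake, 0.2 to 0.4 kg. Round foot 36 mm across and 8 mm thick; above it a plain round stem 20 mm across (grip it here) up to 66 mm; its head is a cross bar (T) 48 mm long along its own y, 13 mm wide, 14 mm high, top at 80 mm. Origin: centre of the underside of the foot, z up along the stem. It starts in one of the four compartments of the bench rack, on its rubber pad.
- bench_rack: Low open rack of light wood, a stake in each compartment, 80 mm (x) by 244 mm (y), fixed. Floor 6 mm thick; walls and dividers 4 mm thick, tops 18 mm above the table. Four compartments, 72 mm (x) by 56 mm (y) inside, centred at x = 0, y = +90, +30, -30, -90 mm. Origin: centre of its underside, on the table; +y to the robot's left, turned up to 0.3 rad.
- store_rack: Low open rack of browner wood, empty, left or right of the other, 80 mm (x) by 244 mm (y), fixed. Floor 6 mm thick; walls and dividers 4 mm thick, tops 18 mm above the table. Four compartments, 72 mm (x) by 56 mm (y) inside, centred at x = 0, y = +90, +30, -30, -90 mm. Origin: centre of its underside, on the table; +y to the robot's left, turned up to 0.3 rad.
- pad_ball: Thin dark rubber pad, fixed in the bench rack under the starting place of stake_ball, 4 mm thick, seen from above as round, 50 mm across. Origin: centre of its underside, on the rack's floor. It stays there and so marks where that stake came from.
- pad_cone: Thin dark rubber pad, fixed in the bench rack under the starting place of stake_cone, 4 mm thick, seen from above as a 38 mm square turned by 45 degrees (diamond). Origin: centre of its underside, on the rack's floor. It stays there and so marks where that stake came from.
- pad_square: Thin dark rubber pad, fixed in the bench rack under the starting place of stake_square, 4 mm thick, seen from above as a 46 mm square. Origin: centre of its underside, on the rack's floor. It stays there and so marks where that stake came from.
- pad_tee: Thin dark rubber pad, fixed in the bench rack under the starting place of stake_tee, 4 mm thick, seen from above as an oblong, 66 mm (x) by 38 mm (y). Origin: centre of its underside, on the rack's floor. It stays there and so marks where that stake came from.
Mind the look-alikes: they are no part of the job. What is shaped like the stake_cone but yellow is not meant. Leave any blue look-alike of the stake_tee alone.

How it is judged (in metres and radians):
At the end, for the whole second after the job is handed in: Each stake stands released, still and upright (within 0.1 rad) on the store rack's floor (foot 3 to 10 mm above the table), within 13 mm along and 22 mm across the rack of the centre of the compartment that mirrors its starting one (y in the bench rack, -y in the store rack) (x of stake_ball in the frame of store_rack between -0.022 and 0.022 m and z of stake_ball in the frame of store_rack between 0.003 and 0.01 m and angle between each of stake_ball, stake_cone, stake_square, stake_tee's own z axis and vertical below 0.1 rad and linear speed of each of stake_ball, stake_cone, stake_square, stake_tee below 0.02 m/s and angular speed of each of stake_ball, stake_cone, stake_square, stake_tee below 0.2 rad/s and ((y of pad_ball in the frame of bench_rack between 0.07 and 0.11 m and y of stake_ball in the frame of store_rack between -0.103 and -0.077 m) or (y of pad_ball in the frame of bench_rack between 0.01 and 0.05 m and y of stake_ball in the frame of store_rack between -0.043 and -0.017 m) or (y of pad_ball in the frame of bench_rack between -0.05 and -0.01 m and y of stake_ball in the frame of store_rack between 0.017 and 0.043 m) or (y of pad_ball in the frame of bench_rack between -0.11 and -0.07 m and y of stake_ball in the frame of store_rack between 0.077 and 0.103 m)) and x of stake_cone in the frame of store_rack between -0.022 and 0.022 m and z of stake_cone in the frame of store_rack between 0.003 and 0.01 m and ((y of pad_cone in the frame of bench_rack between 0.07 and 0.11 m and y of stake_cone in the frame of store_rack between -0.103 and -0.077 m) or (y of pad_cone in the frame of bench_rack between 0.01 and 0.05 m and y of stake_cone in the frame of store_rack between -0.043 and -0.017 m) or (y of pad_cone in the frame of bench_rack between -0.05 and -0.01 m and y of stake_cone in the frame of store_rack between 0.017 and 0.043 m) or (y of pad_cone in the frame of bench_rack between -0.11 and -0.07 m and y of stake_cone in the frame of store_rack between 0.077 and 0.103 m)) and x of stake_square in the frame of store_rack between -0.022 and 0.022 m and z of stake_square in the frame of store_rack between 0.003 and 0.01 m and ((y of pad_square in the frame of bench_rack between 0.07 and 0.11 m and y of stake_square in the frame of store_rack between -0.103 and -0.077 m) or (y of pad_square in the frame of bench_rack between 0.01 and 0.05 m and y of stake_square in the frame of store_rack between -0.043 and -0.017 m) or (y of pad_square in the frame of bench_rack between -0.05 and -0.01 m and y of stake_square in the frame of store_rack between 0.017 and 0.043 m) or (y of pad_square in the frame of bench_rack between -0.11 and -0.07 m and y of stake_square in the frame of store_rack between 0.077 and 0.103 m)) and x of stake_tee in the frame of store_rack between -0.022 and 0.022 m and z of stake_tee in the frame of store_rack between 0.003 and 0.01 m and ((y of pad_tee in the frame of bench_rack between 0.07 and 0.11 m and y of stake_tee in the frame of store_rack between -0.103 and -0.077 m) or (y of pad_tee in the frame of bench_rack between 0.01 and 0.05 m and y of stake_tee in the frame of store_rack between -0.043 and -0.017 m) or (y of pad_tee in the frame of bench_rack between -0.05 and -0.01 m and y of stake_tee in the frame of store_rack between 0.017 and 0.043 m) or (y of pad_tee in the frame of bench_rack between -0.11 and -0.07 m and y of stake_tee in the frame of store_rack between 0.077 and 0.103 m))); the robot touches nothing.
It fails at once if a stake is knocked over (leans more than 0.6 rad) (angle between any of stake_ball, stake_cone, stake_square, stake_tee's own z axis and vertical above 0.6 rad).
It also fails if it takes over 106 s, if anything falls off the work surface, if the arm or the gripper's body presses on something with over 40 N, if the wrist force passes 120 N, or if a joint passes its speed limit or range.

## Working session

There is one attempt and no reset: what is moved stays moved. The work goes in short steps, Python scripts to look and compute and a shell command to move; the robot and the scene stay as the last step left them, time stands still between calls to the robot, and variables do not carry over. Pictures are saved under pics/ and viewed, at most 14 in all, crops included, and the job is handed in when it is done.

```bash
ls; mkdir -p pics; python3 - <<'E'
from bench import observe, imaging
import cv2,pickle
print(observe())
d={}
for n in ("top","side"):
    c=imaging.read_camera(n); d[n]=c
    cv2.imwrite(f"pics/{n}0.png",c["pixels"][:,:,::-1])
    print(n,c["camera_matrix"],c["view"],[k for k in c])
pickle.dump(d,open("d0.pkl","wb"))
E
```

```text
pics
{'time_s': 0.0, 'joints': array([ 1.11900141e+00,  3.20285149e-01,  1.56569089e+00, -2.29480630e-05,
        1.25740591e+00, -2.00153343e-02]), 'joint_velocities': array([-0.00039983, -0.00044261, -0.00268872, -0.00046618, -0.00164155,
        0.0002561 ]), 'joint_torque': array([ 1.39107178e-03, -4.12469459e+01, -2.31973279e+01,  7.28247198e-02,
        4.57341224e-02, -1.39475374e-04]), 'tool_pos': array([240.41831032, 521.75555618, 213.11956594]), 'orientation': array([-1.98489957e-04,  2.14213098e-01,  9.76786542e-01, -8.72418654e-04]), 'force': array([-0.15054529,  0.46204219, -0.12783262]), 'torque': array([-0.02299551, -0.00835921, -0.00143285]), 'gripper_force': 0.0, 'finger_gap': 1.0009098713031124}
top [[470.9307546    0.         276.57577004]
 [  0.         470.9307546  211.92188017]
 [  0.           0.           1.        ]] [[ 2.97291857e-02 -9.99553710e-01  2.92515388e-03 -7.47627779e+01]
 [ 9.81235345e-01  2.97418613e-02  1.90506221e-01 -4.95880173e+02]
 [-1.90508199e-01 -2.79333045e-03  9.81681630e-01 -9.11183681e+02]
 [ 0.00000000e+00  0.00000000e+00  0.00000000e+00  1.00000000e+00]] ['pixels', 'z_map', 'camera_matrix', 'view']
side [[398.52205461   0.         285.17668649]
 [  0.         398.52205461 214.2158305 ]
 [  0.           0.           1.        ]] [[ 9.85401031e-01 -1.70069144e-01  7.82903785e-03 -4.92661126e+02]
 [ 7.53916888e-02  4.77135781e-01  8.75589824e-01 -5.88381619e+01]
 [-1.52646326e-01 -8.62216871e-01  4.82991890e-01 -8.80718293e+02]
 [ 0.00000000e+00  0.00000000e+00  0.00000000e+00  1.00000000e+00]] ['pixels', 'z_map', 'camera_matrix', 'view']
```

View pics/top0.png

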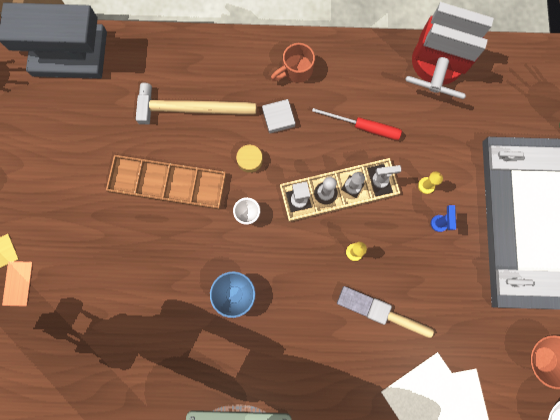

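View pics/side0.png

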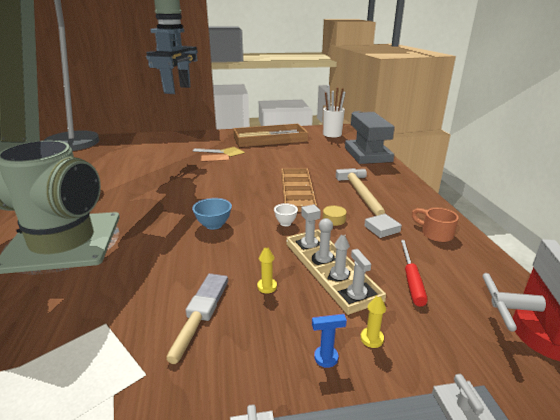

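Left to right in the top view, the bench rack (340,190) holds square (300,192), ball (327,188), cone (354,183) and tee (385,175). The empty store rack is at (167,182). The look-alikes are yellow cones at (430,183) and (356,252) and a blue tee at (445,220). The four meant are the steel ones in the light-wood rack, and I'll confirm that in a crop.

```bash
cat > h.py <<'E'
import numpy as np,cv2
def world(c):
    z=c["z_map"].astype(float); K=c["camera_matrix"]
    v,u=np.indices(z.shape)
    P=np.stack([(u-K[0,2])/K[0,0]*z,-(v-K[1,2])/K[1,1]*z,-z],-1)
    T=np.linalg.inv(c["view"]); W=P@T[:3,:3].T+T[:3,3]
    W[z==0]=np.nan
    return W
E
python3 - <<'E'
from h import *
import pickle
d=pickle.load(open("d0.pkl","rb"));c=d["top"];W=world(c)
print("table z",np.nanmedian(W[230:260,150:200,2]),np.nanmedian(W[220:235,290:330,2]))
def roi(x0,y0,x1,y1,lo,hi):
    w=W[y0:y1,x0:x1].reshape(-1,3); return w[(w[:,2]>lo)&(w[:,2]<hi)]
for n,r in (("store",(98,145,234,218)),("bench",(272,150,408,226))):
    p=roi(*r,4,23); R=cv2.minAreaRect(p[:,:2].astype(np.float32)); print(n,len(p),R,np.percentile(p[:,2],[5,50,95]))
    if n=="store": print(cv2.boxPoints(R))
p=roi(272,150,408,226,55,130)
cr,lab=None,None
from scipy.cluster.hierarchy import fcluster,linkage
l=fcluster(linkage(p[:,:2]),6,"distance")
for k in set(l):
    q=p[l==k]; t=q[q[:,2]>q[:,2].max()-8]
    print(len(q),q.mean(0).round(1),"mid",((q.min(0)+q.max(0))/2).round(1),"top",t.mean(0).round(1),q[:,2].max().round(1),cv2.minAreaRect(q[:,:2].astype(np.float32)))
ims=[cv2.resize(c["pixels"][145:225,270:410],None,fx=5,fy=5,interpolation=2)]
cv2.imwrite("pics/crop1.png",ims[0][:,:,::-1])
E
```

```text
table z 1.1688856470429982 0.7679091132939675
store 4673 ((567.95654296875, 183.71710205078125), (160.67115783691406, 296.13531494140625), 1.7440685033798218) [ 4.45109724  7.91801862 19.91766732]
[[483.1517   329.27118 ]
 [492.16464   33.273018]
 [652.76135   38.163025]
 [643.7484   334.1612  ]]
bench 3562 ((564.9881591796875, -192.0512237548828), (166.6689453125, 287.71978759765625), 1.8066633939743042) [ 4.55051047 10.5109705  20.43811023]
224 [ 581.  -278.4   86.4] mid [ 582.5 -278.9   75.6] top [ 582.7 -278.6   90.6] 94.5 ((582.649658203125, -278.9190368652344), (19.202686309814453, 47.84138870239258), 3.6683852672576904)
150 [ 565.2 -218.9   83.9] mid [ 567.1 -219.8   77.7] top [ 566.1 -219.3   95.9] 100.0 ((568.0047607421875, -220.6949005126953), (25.31938934326172, 26.848100662231445), 47.28372573852539)
265 [ 532.7 -105.6   95.4] mid [ 533.6 -105.8   88.1] top [ 534.  -105.8   96.7] 100.5 ((534.03759765625, -106.0667724609375), (30.406932830810547, 30.321640014648438), 14.541370391845703)
170 [ 549.4 -161.2   93. ] mid [ 551.3 -162.2   79.8] top [ 551.1 -162.    98.8] 104.2 ((551.1282958984375, -161.72555541992188), (25.527254104614258, 25.985639572143555), 43.33745574951172)
```

View pics/crop1.png

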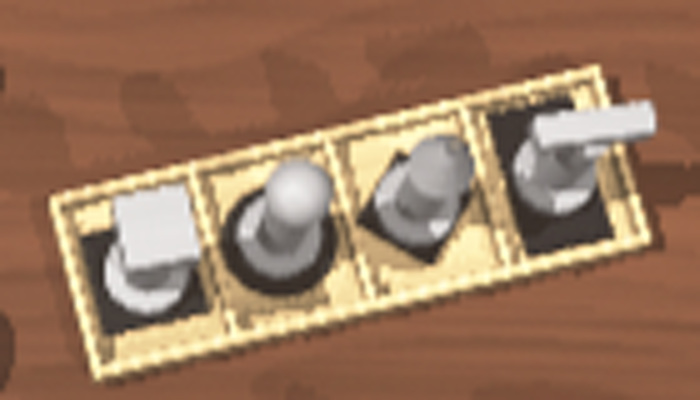

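The crop confirms the four steel stakes: square (155,230), ball (298,190), cone (440,170) and tee (595,120), each on its matching pad. Next is the store rack's pose.

```bash
python3 - <<'E'
from h import *
import pickle
from scipy.optimize import least_squares
d=pickle.load(open("d0.pkl","rb"))
def fit(W,r,lo=12,hi=24,x0=None):
    x_0,y0,x1,y1=r; w=W[y0:y1,x_0:x1].reshape(-1,3); p=w[(w[:,2]>lo)&(w[:,2]<hi)][:,:2]
    def res(q):
        c,s=np.cos(q[2]),np.sin(q[2]); e=(p-q[:2])@np.array([[c,-s],[s,c]])
        dy=np.abs(e[:,[1]]-np.array([-120,-60,0,60,120])).min(1); dy=np.hypot(dy,np.maximum(np.abs(e[:,0])-38,0))
        dx=np.hypot(np.abs(e[:,0])-38,np.maximum(np.abs(e[:,1])-120,0))
        return np.minimum(dx,dy)
    b=least_squares(res,x0,loss="soft_l1",f_scale=2)
    return len(p),b.x.round(4),np.median(res(b.x)).round(2)
W=world(d["top"])
for y in (-.2,-.1): print("store",fit(W,(98,145,234,218),x0=[568,185,y]))
for hi in (24,): print("bench",fit(W,(272,150,408,226),x0=[560,-190,.27]))
S=d["side"];W=world(S)
print("side store",fit(W,(275,160,325,212),x0=[568,185,-.2]))
def project(c,P):
    q=(c["view"]@np.append(P,1))[:3]; K=c["camera_matrix"]; return (K@[q[0],-q[1],-q[2]])[:2]/-q[2]
W=world(d["top"])
n,q,_=fit(W,(98,145,234,218),x0=[568,185,-.2])
im=d["top"]["pixels"][:,:,::-1].copy()
for sx in(-40,40):
  for sy in(-122,-60,0,60,122):
    c,s=np.cos(q[2]),np.sin(q[2]); P=[q[0]+c*sx-s*sy,q[1]+s*sx+c*sy,18]
    cv2.circle(im,tuple(int(round(t)) for t in project(d["top"],P)),0,(0,255,0),-1)
cv2.imwrite("pics/crop2.png",cv2.resize(im[145:225,98:238],None,fx=5,fy=5,interpolation=0))
E
```

```text
store (1018, array([ 5.639731e+02,  1.775007e+02, -1.274000e-01]), np.float64(1.13))
store (1018, array([ 5.639731e+02,  1.775007e+02, -1.274000e-01]), np.float64(1.13))
bench (1512, array([ 5.601091e+02, -1.932448e+02,  2.711000e-01]), np.float64(2.78))
side store (353, array([ 5.635946e+02,  1.717531e+02, -1.262000e-01]), np.float64(1.26))
```

View pics/crop2.png

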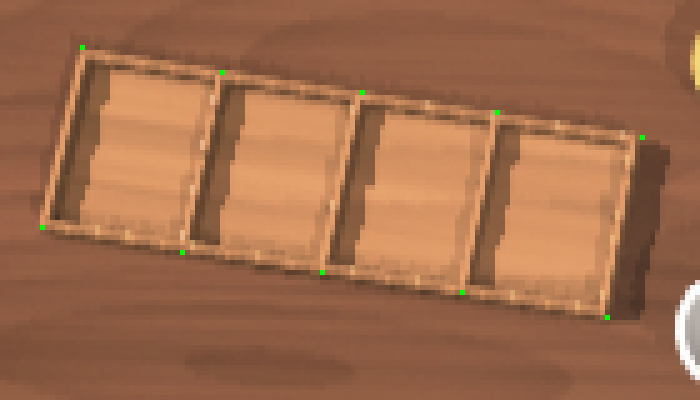

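```bash
cat > plan.py <<'E'
# usage: plan.py x y z tooly_angle : total turn about tool z, then shift in the turned tool frame (m)
import sys,numpy as np
from bench import observe
from scipy.spatial.transform import Rotation as R
x,y,z,a=map(float,sys.argv[1:5])
s=observe(); q=s["orientation"]; M=R.from_quat(q[[1,2,3,0]])
G=R.from_matrix(np.array([[np.sin(a),np.cos(a),0],[-np.cos(a),np.sin(a),0],[0,0,-1.]]).T.T) 
G=R.from_matrix(np.column_stack([[np.sin(a),-np.cos(a),0],[np.cos(a),np.sin(a),0],[0,0,-1]]))
d=np.array([x,y,z])-s["tool_pos"]
print("t",s["time_s"],"pos",s["tool_pos"].round(1),"gap",s["finger_gap"])
print("turn",(M.inv()*G).as_rotvec().round(4))
print("shift after turn m",(G.inv().apply(d)/1000).round(4)," before turn",(M.inv().apply(d)/1000).round(4))
print("force",s["force"].round(1),"grip",s["gripper_force"])
E
python3 plan.py 534 -106 150 0.274
```

```text
Traceback (most recent call last):
  File "plan.py", line 7, in <module>
    G=R.from_matrix(np.array([[np.sin(a),np.cos(a),0],[-np.cos(a),np.sin(a),0],[0,0,-1.]]).T.T)
  File "scipy/spatial/transform/_rotation.pyx", line 1143, in scipy.spatial.transform._rotation.Rotation.from_matrix
ValueError: Non-positive determinant (left-handed or null coordinate frame) in rotation matrix 0: [[ 0.27058438  0.96269626  0.        ]
 [-0.96269626  0.27058438  0.        ]
 [ 0.          0.         -1.        ]].
```

```bash
sed -i '7d; s/\[np.sin(a),-np.cos(a),0\],\[np.cos(a)/[-np.sin(a),np.cos(a),0],[np.cos(a)/' plan.py
python3 plan.py 534 -106 150 0.274
```

```text
t 0.1 pos [240.5 521.8 213.2] gap 0.9993295635372461
turn [-1.40e-03  7.00e-04  8.65e-01]
shift after turn m [-0.6838  0.1127  0.0632]  before turn [-0.5293 -0.4473  0.0639]
force [-0.4 -1.1  0. ] grip 0.0
```

```bash
python3 -m jog '[0,0,0,0,0,0.173,0, 0,0,0,0,0,0.173,0, 0,0,0,0,0,0.173,0, 0,0,0,0,0,0.173,0, 0,0,0,0,0,0.173,0, -0.0488,0.008,0.0045,0,0,0,0, -0.0488,0.008,0.0045,0,0,0,0, -0.0488,0.008,0.0045,0,0,0,0, -0.0488,0.008,0.0045,0,0,0,0, -0.0488,0.008,0.0045,0,0,0,0, -0.0488,0.008,0.0045,0,0,0,0, -0.0488,0.008,0.0045,0,0,0,0, -0.0488,0.008,0.0045,0,0,0,0, -0.0488,0.008,0.0045,0,0,0,0, -0.0488,0.008,0.0045,0,0,0,0, -0.0488,0.008,0.0045,0,0,0,0, -0.0488,0.008,0.0045,0,0,0,0, -0.0488,0.008,0.0045,0,0,0,0, -0.0488,0.008,0.0045,0,0,0,0, 0,0,0,0,0,0,0]'; python3 plan.py 534 -106 150 0.274
python3 - <<'E'
from bench import observe, imaging
import cv2
s=observe();c=imaging.read_camera("wrist"); cv2.imwrite("pics/w1.png",c["pixels"][:,:,::-1]); print(c["hand_eye"],c["camera_matrix"])
E
```

```text
time_s: 2.6
tool_pos: [534.1, -107.8, 150.0]
orientation: [-0.0, 0.605, 0.796, -0.0]
force: [0.1, 0.5, -0.3]
finger_gap: 1.0
gripper_force: 0.0
t 2.6 pos [ 534.1 -107.8  150. ] gap 1.0004145726853206
turn [-0.0007  0.     -0.0038]
shift after turn m [ 0.0017  0.0004 -0.    ]  before turn [ 0.0017  0.0004 -0.    ]
force [ 0.1  0.5 -0.3] grip 0.0
[[-9.70210466e-04  9.55648091e-01  2.94509398e-01  8.50055902e+01]
 [ 9.99999280e-01  7.19379214e-04  9.60025037e-04 -1.27282690e-01]
 [ 7.05582155e-04  2.94510117e-01 -9.55648101e-01 -1.71961399e+02]
 [ 0.00000000e+00  0.00000000e+00  0.00000000e+00  1.00000000e+00]] [[363.78764268   0.         277.87575192]
 [  0.         363.78764268 207.44240365]
 [  0.           0.           1.        ]]
```

View pics/w1.png

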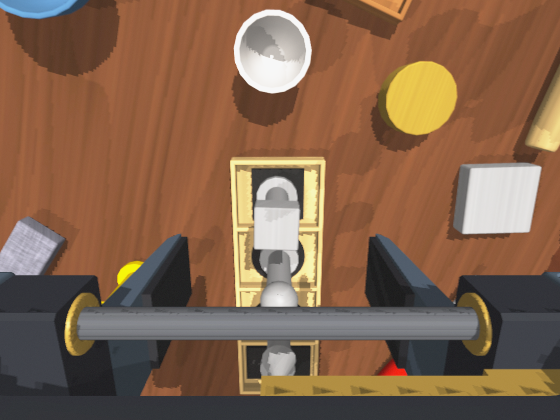

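The wrist view shows the square stake (277,220) at the near end of the bench rack. It is centred between the open fingers and the rack is square to the tool. I'll cross-check its position with the wrist depth, without using another picture.

```bash
cat > wr.py <<'E'
from h import *
from bench import observe, imaging
from scipy.spatial.transform import Rotation as R
def wristworld():
    s=observe(); c=imaging.read_camera("wrist"); q=s["orientation"]
    T=np.eye(4); T[:3,:3]=R.from_quat(q[[1,2,3,0]]).as_matrix(); T[:3,3]=s["tool_pos"]
    c["view"]=np.linalg.inv(T@c["hand_eye"]); return c,world(c)
E
python3 - <<'E'
from wr import *
c,W=wristworld()
print("table",np.nanmedian(W[110:150,290:360,2]))
w=W[165:255,225:330].reshape(-1,3)
p=w[(w[:,2]>88)&(w[:,2]<104)]; print("sq top",len(p),p.mean(0),cv2.minAreaRect(p[:,:2].astype(np.float32)))
p=W[185:200,262:295].reshape(-1,3); p=p[(p[:,2]>10)&(p[:,2]<24)]; print("foot",np.c_[p.min(0),p.max(0)])
E
```

```text
table 1.168583117076139
sq top 2057 [ 531.82717706 -106.25595524   96.72072286] ((532.1826782226562, -107.82774353027344), (29.95594596862793, 30.420135498046875), 13.4356689453125)
foot [[ 516.37653332  546.13371634]
 [-110.59549219  -91.98698894]
 [  10.50327623   23.87772154]]
```

```bash
python3 -m jog '[0.001,0,0.04,0,0,0,0, 0,0,0.04,0,0,0,0, 0,0,0.025,0,0,0,0, 0,0,0.012,0,0,0,0, 0,0,0.005,0,0,0,0, 0,0,0,0,0,0,0, 0,0,0,0,0,0,0.5, 0,0,0,0,0,0,0.7, 0,0,0,0,0,0,1, 0,0,0,0,0,0,1, 0,0,0,0,0,0,1, 0,0,0,0,0,0,1, 0,0,0,0,0,0,1]'
```

```text
time_s: 4.32
tool_pos: [532.9, -104.2, 28.9]
orientation: [-0.0, 0.604, 0.797, -0.0]
force: [0.1, 0.7, -0.1]
finger_gap: 0.325
gripper_force: 29.8
```

The gap of 0.325 is about 30 mm, which is the head's width and not the 20 mm stem. I'll look before lifting.

```bash
python3 - <<'E'
from wr import *
a=imaging.read_camera("side"); b,_=wristworld()
x=cv2.resize(a["pixels"][150:310,240:400],(560,560),interpolation=2)
cv2.imwrite("pics/g1.png",x[:,:,::-1])
E
```

```text
(no output)
```

View pics/g1.png

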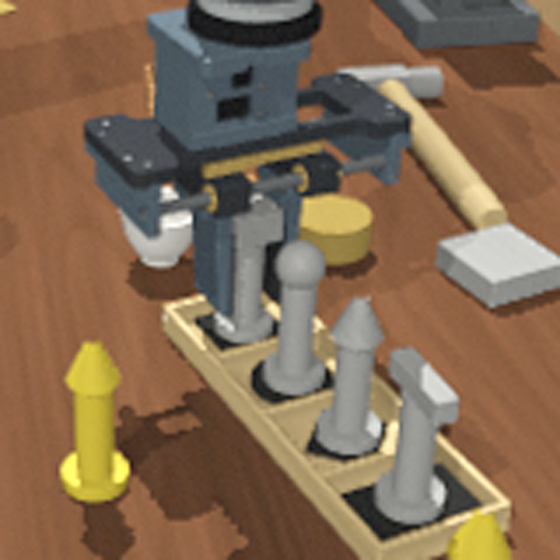

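The fingers are flat and close on the 30 mm head before they reach the stem. I'll re-grip with the pads centred on the head (grasp height about 86 mm) and carry the stake by that. The tee, whose bar is 13 mm wide, can be gripped on the stem.

```bash
python3 -m jog '[0,0,0,0,0,0,0.5, 0,0,0,0,0,0,0.5, 0,0,-0.013,0,0,0,0.5, 0,0,-0.015,0,0,0,0.5, 0,0,-0.01,0,0,0,0.5, 0,0,0,0,0,0,0.5, 0,0,0,0,0,0,1, 0,0,0,0,0,0,1, 0,0,0,0,0,0,1, 0,0,0,0,0,0,1, 0,0,-0.005,0,0,0,1, 0,0,-0.01,0,0,0,1, 0,0,-0.02,0,0,0,1, 0,0,-0.03,0,0,0,1, 0,0,-0.03,0,0,0,1, 0,0,-0.015,0,0,0,1, 0,0,0,0,0,0,1]'; python3 plan.py 552.6 88 177 -0.127
```

```text
time_s: 6.55
tool_pos: [533.6, -104.3, 177.9]
orientation: [0.001, 0.604, 0.797, 0.001]
force: [-0.6, 0.1, -3.3]
finger_gap: 0.33
gripper_force: 29.8
t 6.55 pos [ 533.6 -104.3  177.9] gap 0.32995768480293497
turn [0.0023 0.0006 0.401 ]
shift after turn m [ 0.1932 -0.0055  0.0009]  before turn [0.18   0.0704 0.0009]
force [-0.6  0.1 -3.3] grip 29.838376343250275
```

```bash
python3 -m jog '[0,0,0,0,0,0.1,1, 0,0,0,0,0,0.15,1, 0,0,0,0,0,0.15,1, 0.02,-0.0005,0,0,0,0,1, 0.04,-0.001,0,0,0,0,1, 0.045,-0.0012,0,0,0,0,1, 0.045,-0.0012,0,0,0,0,1, 0.03,-0.001,0,0,0,0,1, 0.015,-0.0005,0,0,0,0,1, 0,0,0,0,0,0,1, 0,0,0.03,0,0,0,1, 0,0,0.035,0,0,0,1, 0,0,0.02,0,0,0,1, 0,0,0,0,0,0,1, 0,0,0,0,0,0,1]'; python3 plan.py 552.6 90 65 -0.127; python3 - <<'E'
from wr import *
c,W=wristworld(); cv2.imwrite("pics/w2.png",c["pixels"][:,:,::-1])
E
```

```text
time_s: 8.43
tool_pos: [553.0, 89.3, 92.8]
orientation: [0.001, 0.75, 0.661, 0.001]
force: [0.1, 0.1, -1.9]
finger_gap: 0.327
gripper_force: 29.8
t 8.425 pos [553.   89.3  92.8] gap 0.32723923497220886
turn [ 0.0016 -0.0003  0.0003]
shift after turn m [ 0.0006 -0.0004  0.0278]  before turn [ 0.0006 -0.0005  0.0278]
force [ 0.1  0.1 -1.9] grip 29.838420152664185
```

View pics/w2.png

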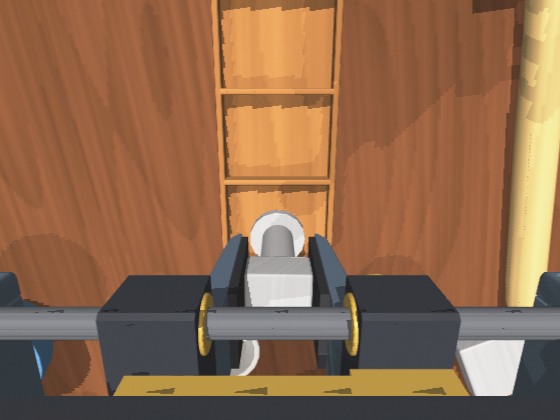

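The stake hangs upright over the last store compartment (foot at 277,240, divider at row 182, rack centred on column 277). Lowering and releasing now.

```bash
python3 -m jog '[0,0,0.015,0,0,0,1, 0,0,0.008,0,0,0,1, 0,0,0.003,0,0,0,1, 0,0,0.002,0,0,0,1, 0,0,0.001,0,0,0,1, 0,0,0,0,0,0,1]'
```

```text
time_s: 9.22
tool_pos: [552.4, 90.0, 63.1]
orientation: [0.0, 0.75, 0.661, 0.0]
force: [0.9, -0.4, -3.1]
finger_gap: 0.325
gripper_force: 29.8
```

```bash
python3 -m jog '[0,0,0.001,0,0,0,1, 0,0,0,0,0,0,1]'; python3 -m jog '[0,0,0.001,0,0,0,1, 0,0,0,0,0,0,1]'
```

```text
time_s: 9.48
tool_pos: [552.5, 90.0, 62.4]
orientation: [0.0, 0.75, 0.661, 0.0]
force: [-0.9, -0.2, -0.2]
finger_gap: 0.33
gripper_force: 29.8
time_s: 9.72
tool_pos: [552.5, 90.0, 62.4]
orientation: [0.0, 0.75, 0.661, 0.001]
force: [-2.7, -0.7, 8.4]
finger_gap: 0.328
gripper_force: 29.8
```

```bash
python3 -m jog '[0,0,-0.001,0,0,0,1, 0,0,0,0,0,0,0.55, 0,0,0,0,0,0,0.4, 0,0,0,0,0,0,0.4, 0,0,-0.03,0,0,0,0.4, 0,0,-0.045,0,0,0,0.4, 0,0,-0.045,0,0,0,0.4, 0,0,0,0,0,0,0.4]'; python3 - <<'E'
from wr import *
c=imaging.read_camera("top");W=world(c)
w=W[140:222,98:240].reshape(-1,3); p=w[(w[:,2]>80)&(w[:,2]<100)]; print("sq top",len(p),p.mean(0),cv2.minAreaRect(p[:,:2].astype(np.float32)))
cv2.imwrite("pics/t1.png",c["pixels"][:,:,::-1])
E
python3 plan.py 551 -162 170 0.274
```

```text
time_s: 10.72
tool_pos: [554.7, 90.3, 185.9]
orientation: [0.002, 0.75, 0.661, 0.004]
force: [-0.2, -0.5, -0.5]
finger_gap: 0.603
gripper_force: 0.0
sq top 167 [549.93802292  81.94797834  91.7488511 ] ((551.4382934570312, 83.90087890625), (22.287620544433594, 30.669713973999023), 79.90108489990234)
t 10.775 pos [553.1  90.  183.5] gap 0.6017959110299821
turn [ 3.7e-03 -3.0e-04 -4.0e-01]
shift after turn m [-0.2421 -0.0702  0.0135]  before turn [-0.2503  0.0296  0.0133]
force [ 0.5  0.4 -0.8] grip 0.0
```

View pics/t1.png

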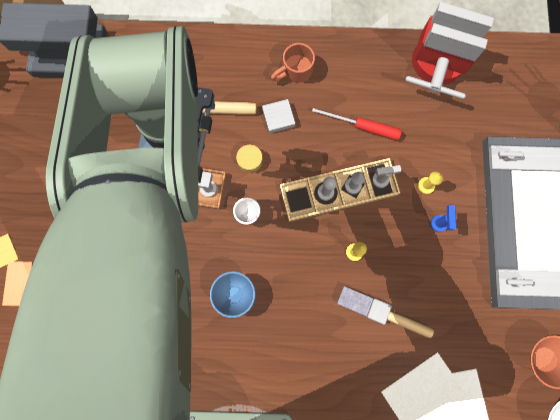

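The square stake stands in the store's right-end compartment (206,183), partly behind the arm, with y about 88 as planned. Ball next.

```bash
python3 -m jog '[0,0,0,0,0,-0.134,0.4, 0,0,0,0,0,-0.134,0.4, 0,0,0,0,0,-0.132,0.4, -0.0403,-0.0117,0.002,0,0,0,0.4, -0.0403,-0.0117,0.002,0,0,0,0.4, -0.0403,-0.0117,0.002,0,0,0,0.4, -0.0403,-0.0117,0.002,0,0,0,0.4, -0.0403,-0.0117,0.002,0,0,0,0.4, -0.0403,-0.0117,0.0035,0,0,0,0.4, 0,0,0,0,0,0,0.4, 0,0,0,0,0,0,0.4]'; python3 plan.py 551 -162 67 0.274; python3 - <<'E'
from wr import *
c,W=wristworld()
w=W.reshape(-1,3); k=np.hypot(w[:,0]-551,w[:,1]+162)<28
p=w[k&(w[:,2]>78)&(w[:,2]<110)]; print(len(p),p.min(0),p.max(0))
# sphere fit
from scipy.optimize import least_squares
f=least_squares(lambda q:np.linalg.norm(p-q,axis=1)-14,[551,-162,86],loss="soft_l1"); print("ball centre",f.x,np.median(abs(f.fun)))
E
```

```text
time_s: 12.15
tool_pos: [549.3, -161.3, 167.1]
orientation: [-0.001, 0.604, 0.797, -0.0]
force: [-0.8, 1.1, -0.1]
finger_gap: 0.599
gripper_force: 0.0
t 12.15 pos [ 549.3 -161.3  167.1] gap 0.5991814875152282
turn [-0.002  -0.002  -0.0005]
shift after turn m [-0.0011  0.0014  0.1001]  before turn [-0.0013  0.0016  0.1001]
force [-0.8  1.1 -0.1] grip 0.0
1127 [ 535.76712926 -176.30300415   83.53271655] [ 562.85680843 -150.16604274  102.61606485]
ball centre [ 549.67700823 -164.32027972   86.98174761] 0.2760704312644151
```

```bash
python3 -m jog '[-0.0022,0.001,0.03,0,0,0,0.4, 0,0,0.04,0,0,0,0.4, 0,0,0.02,0,0,0,0.4, 0,0,0.009,0,0,0,0.4, 0,0,0,0,0,0,0.4, 0,0,0,0,0,0,0.6, 0,0,0,0,0,0,0.65, 0,0,0,0,0,0,1, 0,0,0,0,0,0,1, 0,0,0,0,0,0,1, 0,0,-0.005,0,0,0,1, 0,0,-0.01,0,0,0,1, 0,0,-0.02,0,0,0,1, 0,0,-0.03,0,0,0,1, 0,0,-0.03,0,0,0,1, 0,0,-0.015,0,0,0,1, 0,0,0,0,0,0,1]'; python3 plan.py 560.2 147.5 177 -0.127
```

```text
time_s: 14.32
tool_pos: [552.1, -163.8, 180.2]
orientation: [0.001, 0.604, 0.797, 0.0]
force: [-0.3, 0.2, -3.7]
finger_gap: 0.289
gripper_force: 30.0
t 14.325 pos [ 552.1 -163.8  180.2] gap 0.2893957521198615
turn [0.0019 0.0006 0.401 ]
shift after turn m [ 0.3098 -0.0314  0.0032]  before turn [0.2975 0.0921 0.0031]
force [-0.3  0.2 -3.7] grip 29.999392926692963
```

```bash
python3 -m jog '[0,0,0,0,0,0.1,1, 0,0,0,0,0,0.15,1, 0,0,0,0,0,0.15,1, 0.02,-0.0039,0,0,0,0,1, 0.04,-0.0039,0,0,0,0,1, 0.05,-0.0039,0,0,0,0,1, 0.055,-0.0039,0,0,0,0,1, 0.055,-0.0039,0,0,0,0,1, 0.045,-0.0039,0,0,0,0,1, 0.03,-0.0039,0,0,0,0,1, 0.016,-0.0039,0,0,0,0,1, 0,0,0,0,0,0,1, 0,0,0,0,0,0,1, 0,0,0.03,0,0,0,1, 0,0,0.035,0,0,0,1, 0,0,0.02,0,0,0,1, 0,0,0,0,0,0,1, 0,0,0,0,0,0,1]'; python3 plan.py 560.2 148.5 67 -0.127; python3 - <<'E'
from wr import *
c,W=wristworld(); cv2.imwrite("pics/w3.png",c["pixels"][:,:,::-1])
E
```

```text
time_s: 16.58
tool_pos: [560.7, 148.2, 95.5]
orientation: [0.0, 0.751, 0.661, 0.001]
force: [0.2, 0.4, -3.4]
finger_gap: 0.29
gripper_force: 30.0
t 16.575 pos [560.7 148.2  95.5] gap 0.29040578801347805
turn [ 0.0019 -0.0007  0.    ]
shift after turn m [ 0.0002 -0.0005  0.0285]  before turn [ 0.0002 -0.0006  0.0285]
force [ 0.2  0.4 -3.4] grip 29.99944031238556
```

View pics/w3.png

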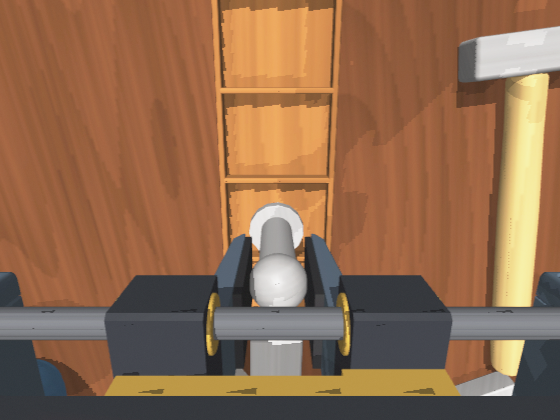

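The ball stake hangs upright over the third compartment (foot at 277,230), a few mm towards the divider. I'll shift back 3 mm and set it down.

```bash
python3 -m jog '[-0.003,0,0.013,0,0,0,1, 0,0,0.008,0,0,0,1, 0,0,0.004,0,0,0,1, 0,0,0.002,0,0,0,1, 0,0,0.001,0,0,0,1, 0,0,0,0,0,0,1]';python3 -m jog '[0,0,0.001,0,0,0,1, 0,0,0,0,0,0,1]'
```

```text
time_s: 17.38
tool_pos: [559.5, 145.9, 66.6]
orientation: [0.0, 0.75, 0.661, 0.0]
force: [0.9, 0.2, -3.5]
finger_gap: 0.289
gripper_force: 30.0
time_s: 17.62
tool_pos: [559.6, 145.9, 66.1]
orientation: [0.0, 0.75, 0.661, 0.0]
force: [-0.8, 0.7, 0.2]
finger_gap: 0.292
gripper_force: 30.0
```

```bash
python3 -m jog '[0,0,0,0,0,0,0.65, 0,0,0,0,0,0,0.55, 0,0,0,0,0,0,0.4, 0,0,0,0,0,0,0.4, 0,0,-0.03,0,0,0,0.4, 0,0,-0.045,0,0,0,0.4, 0,0,-0.035,0,0,0,0.4, 0,0,0,0,0,0,0.4, 0,0,0,0,0,-0.134,0.4, 0,0,0,0,0,-0.134,0.4, 0,0,0,0,0,-0.132,0.4, 0,0,0,0,0,0,0.4]'; python3 plan.py 566.5 -220 165 0.274
```

```text
time_s: 19.12
tool_pos: [558.7, 145.6, 174.2]
orientation: [-0.001, 0.605, 0.797, -0.001]
force: [0.5, -0.1, -0.0]
finger_gap: 0.608
gripper_force: 0.0
t 19.125 pos [558.7 145.6 174.2] gap 0.607647446287828
turn [-0.0023 -0.0001 -0.0016]
shift after turn m [-0.3541 -0.0914  0.0092]  before turn [-0.3542 -0.0908  0.0093]
force [ 0.5 -0.1 -0. ] grip 0.0
```

```bash
python3 -m jog '[-0.0443,-0.0114,0.001,0,0,0,0.4, -0.0443,-0.0114,0.001,0,0,0,0.4, -0.0443,-0.0114,0.001,0,0,0,0.4, -0.0443,-0.0114,0.001,0,0,0,0.4, -0.0443,-0.0114,0.001,0,0,0,0.4, -0.0443,-0.0114,0.001,0,0,0,0.4, -0.0443,-0.0114,0.001,0,0,0,0.4, -0.0443,-0.0114,0.002,0,0,0,0.4, 0,0,0,0,0,0,0.4, 0,0,0,0,0,0,0.4]'; python3 plan.py 566.5 -220 57 0.274; python3 - <<'E'
from wr import *
from scipy.optimize import least_squares
c,W=wristworld()
w=W.reshape(-1,3); k=np.hypot(w[:,0]-567,w[:,1]+220)<26
p=w[k&(w[:,2]>79)&(w[:,2]<97)]
# cone: radius 14 at z=76 to 0 at z=100
f=least_squares(lambda q:np.hypot(p[:,0]-q[0],p[:,1]-q[1])-(100-p[:,2])*14/24,[567,-220],loss="soft_l1"); print("cone",len(p),f.x,np.median(abs(f.fun)))
c=imaging.read_camera("top");W=world(c); w=W[130:222,90:240].reshape(-1,3)
p=w[(w[:,2]>55)&(w[:,2]<110)]
from scipy.cluster.hierarchy import fcluster,linkage
l=fcluster(linkage(p[:,:2]),6,"distance")
for j in set(l):
    q=p[l==j]; t=q[q[:,2]>q[:,2].max()-8]; print(len(q),t.mean(0).round(1),((t.min(0)+t.max(0))/2).round(1))
E
```

```text
time_s: 20.38
tool_pos: [567.1, -219.5, 165.7]
orientation: [-0.001, 0.605, 0.797, 0.0]
force: [-0.7, 0.2, -0.0]
finger_gap: 0.6
gripper_force: 0.0
t 20.375 pos [ 567.1 -219.5  165.7] gap 0.5999026951970942
turn [-0.0008 -0.0016 -0.0017]
shift after turn m [-0.0003 -0.0007  0.1087]  before turn [-0.0005 -0.0006  0.1087]
force [-0.7  0.2 -0. ] grip 0.0
cone 763 [ 565.14772594 -220.94967504] 1.1143792880040078
274 [552.1  87.7  93.2] [552.9  87.6  94.2]
177 [558.3 147.4  94.6] [558.  147.2  95.4]
```

Square (552,88) and ball (558,147) stand within 2 mm of their targets. Gripping the cone at its base rim.

```bash
python3 -m jog '[-0.001,-0.0005,0.03,0,0,0,0.4, 0,0,0.04,0,0,0,0.4, 0,0,0.025,0,0,0,0.4, 0,0,0.012,0,0,0,0.4, 0,0,0,0,0,0,0.4, 0,0,0,0,0,0,0.6, 0,0,0,0,0,0,0.65, 0,0,0,0,0,0,1, 0,0,0,0,0,0,1, 0,0,0,0,0,0,1, 0,0,-0.005,0,0,0,1, 0,0,-0.01,0,0,0,1, 0,0,-0.02,0,0,0,1, 0,0,-0.03,0,0,0,1, 0,0,-0.03,0,0,0,1, 0,0,-0.025,0,0,0,1, 0,0,0,0,0,0,1]'; python3 plan.py 567.8 207.1 177 -0.127
```

```text
time_s: 22.6
tool_pos: [568.5, -221.6, 181.7]
orientation: [0.002, 0.604, 0.797, 0.001]
force: [-0.6, -0.9, -1.6]
finger_gap: 0.263
gripper_force: 30.0
t 22.6 pos [ 568.5 -221.6  181.7] gap 0.2630995008588381
turn [0.0046 0.0021 0.4011]
shift after turn m [ 0.4251 -0.055   0.0047]  before turn [0.4129 0.1153 0.0039]
force [-0.6 -0.9 -1.6] grip 29.99963608570397
```

```bash
python3 -m jog '[0,0,0,0,0,0,1, 0,0,0,0,0,0,1]'; python3 - <<'E'
from wr import *
c=imaging.read_camera("side"); x=cv2.resize(c["pixels"][130:310,240:420],(540,540),interpolation=2)
w,_=wristworld(); x=np.hstack([x[:, :380],cv2.resize(w["pixels"][120:,150:410],(420,540))[:540]])
cv2.imwrite("pics/g3.png",x[:,:,::-1])
E
```

```text
time_s: 22.85
tool_pos: [566.5, -220.8, 177.9]
orientation: [-0.001, 0.604, 0.797, -0.0]
force: [-0.4, 0.6, -2.1]
finger_gap: 0.259
gripper_force: 30.0
```

View pics/g3.png

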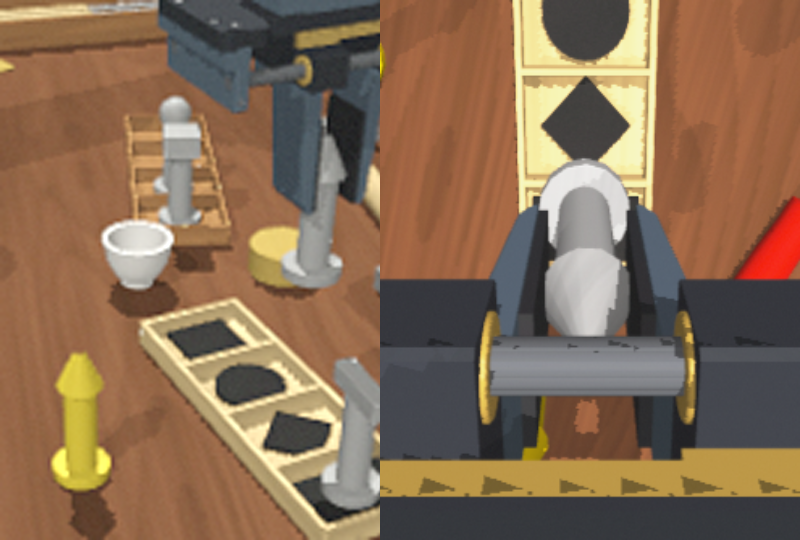

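The cone hangs in the pads (right panel, 585,290) with its foot clear and upright to within a few degrees. I'll check that the grip isn't creeping.

```bash
python3 -m jog '[0,0,0,0,0,0,1, 0,0,0,0,0,0,1, 0,0,0,0,0,0,1, 0,0,0,0,0,0,1]'; python3 plan.py 567.8 207.1 170 -0.127; python3 - <<'E'
from wr import *
c,W=wristworld()
w=W[120:230,225:330].reshape(-1,3)
s=observe(); w=w[(w[:,2]>110)&(w[:,2]<150)]
print(len(w),np.percentile(w[:,2],[1,10,30,50,90]),w.mean(0))
q=w[w[:,2]<np.percentile(w[:,2],30)+3]; print(q.min(0),q.max(0))
E
```

```text
time_s: 23.45
tool_pos: [567.3, -221.2, 179.5]
orientation: [0.0, 0.604, 0.797, 0.0]
force: [-0.6, -0.6, -2.0]
finger_gap: 0.266
gripper_force: 30.0
t 23.45 pos [ 567.3 -221.2  179.5] gap 0.2664389743854299
turn [ 1.000e-04 -1.000e-04  4.011e-01]
shift after turn m [ 0.4249 -0.0537  0.0095]  before turn [0.4121 0.1164 0.0095]
force [-0.6 -0.6 -2. ] grip 29.999659275636077
885 [131.94886753 135.55353083 138.08251421 138.62325152 140.77989932] [ 562.55706907 -210.96674192  138.63695022]
[ 547.86148373 -221.50176346  130.7950797 ] [ 580.46145615 -204.26983932  140.83396614]
```

No slip: the foot is at 130 mm as expected.

```bash
python3 -m jog '[0,0,0,0,0,0.1,1, 0,0,0,0,0,0.15,1, 0,0,0,0,0,0.15,1, 0.02,-0.0054,0,0,0,0,1, 0.04,-0.0054,0,0,0,0,1, 0.05,-0.0054,0,0,0,0,1, 0.055,-0.0054,0,0,0,0,1, 0.055,-0.0054,0,0,0,0,1, 0.055,-0.0054,0,0,0,0,1, 0.055,-0.0054,0,0,0,0,1, 0.045,-0.0054,0,0,0,0,1, 0.03,-0.0054,0,0,0,0,1, 0.02,-0.0054,0,0,0,0,1, 0,0,0,0,0,0,1, 0,0,0,0,0,0,1, 0,0,0.03,0,0,0,1, 0,0,0.035,0,0,0,1, 0,0,0.025,0,0,0,1, 0,0,0,0,0,0,1, 0,0,0,0,0,0,1]'; python3 plan.py 567.8 207.1 57 -0.127; python3 - <<'E'
from wr import *
c,W=wristworld(); cv2.imwrite("pics/w4.png",c["pixels"][:,:,::-1])
E
```

```text
time_s: 26.0
tool_pos: [568.1, 206.7, 90.7]
orientation: [0.0, 0.751, 0.661, 0.001]
force: [-0.2, 0.4, -1.1]
finger_gap: 0.263
gripper_force: 30.0
t 26.0 pos [568.1 206.7  90.7] gap 0.2634038282668344
turn [ 0.0019 -0.0009  0.    ]
shift after turn m [ 0.0003 -0.0003  0.0337]  before turn [ 0.0003 -0.0004  0.0337]
force [-0.2  0.4 -1.1] grip 29.99971440061927
```

View pics/w4.png

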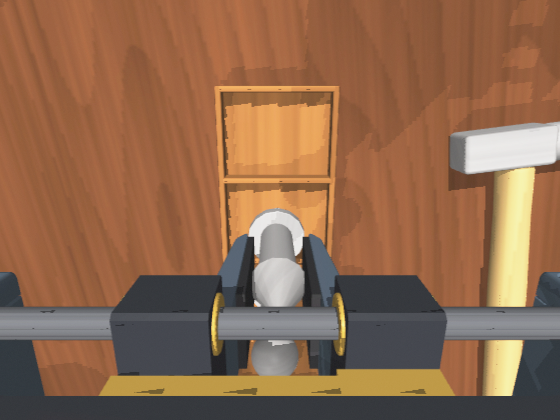

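The cone hangs over the second compartment (foot at 277,235, divider at row 180). Lowering it.

```bash
python3 -m jog '[-0.001,0,0.015,0,0,0,1, 0,0,0.01,0,0,0,1, 0,0,0.005,0,0,0,1, 0,0,0.003,0,0,0,1, 0,0,0.001,0,0,0,1, 0,0,0,0,0,0,1]';python3 -m jog '[0,0,0.001,0,0,0,1, 0,0,0,0,0,0,1]'
```

```text
time_s: 26.8
tool_pos: [567.1, 206.5, 56.2]
orientation: [0.0, 0.75, 0.661, 0.0]
force: [-2.0, -0.9, 3.7]
finger_gap: 0.266
gripper_force: 30.0
time_s: 27.05
tool_pos: [567.3, 206.6, 56.1]
orientation: [0.0, 0.75, 0.661, 0.001]
force: [-3.4, -0.4, 9.3]
finger_gap: 0.263
gripper_force: 30.0
```

```bash
python3 -m jog '[0,0,-0.001,0,0,0,1, 0,0,0,0,0,0,0.65, 0,0,0,0,0,0,0.55, 0,0,0,0,0,0,0.4, 0,0,0,0,0,0,0.4, 0,0,-0.03,0,0,0,0.4, 0,0,-0.045,0,0,0,0.4, 0,0,-0.045,0,0,0,0.4, 0,0,0,0,0,-0.095,0.4, 0,0,0,0,0,-0.095,0.4, 0,0,0,0,0,0,0.4]'; python3 plan.py 582.6 -278.8 160 0.064
```

```text
time_s: 28.42
tool_pos: [566.9, 206.2, 175.5]
orientation: [0.0, 0.685, 0.729, 0.0]
force: [0.2, 0.1, 0.8]
finger_gap: 0.603
gripper_force: 0.0
t 28.425 pos [566.9 206.2 175.5] gap 0.603327241377942
turn [ 0.0001 -0.0001 -0.0012]
shift after turn m [-0.485  -0.0154  0.0155]  before turn [-0.485  -0.0148  0.0154]
force [0.2 0.1 0.8] grip 0.0
```

```bash
python3 -m jog '[-0.0485,-0.0015,0.0015,0,0,0,0.4, -0.0485,-0.0015,0.0015,0,0,0,0.4, -0.0485,-0.0015,0.0015,0,0,0,0.4, -0.0485,-0.0015,0.0015,0,0,0,0.4, -0.0485,-0.0015,0.0015,0,0,0,0.4, -0.0485,-0.0015,0.0015,0,0,0,0.4, -0.0485,-0.0015,0.0015,0,0,0,0.4, -0.0485,-0.0015,0.0015,0,0,0,0.4, -0.0485,-0.0015,0.0015,0,0,0,0.4, -0.0485,-0.0015,0.0015,0,0,0,0.4, 0,0,0,0,0,0,0.4, 0,0,0,0,0,0,0.4]'; python3 plan.py 582.6 -278.8 38 0.064; python3 - <<'E'
from wr import *
c,W=wristworld()
w=W.reshape(-1,3); k=np.hypot(w[:,0]-583,w[:,1]+279)<38
p=w[k&(w[:,2]>86)&(w[:,2]<96)]; print("bar",len(p),cv2.minAreaRect(p[:,:2].astype(np.float32)),p.mean(0))
c=imaging.read_camera("top");W=world(c); w=W[130:222,90:240].reshape(-1,3)
p=w[(w[:,2]>55)&(w[:,2]<110)]
from scipy.cluster.hierarchy import fcluster,linkage
l=fcluster(linkage(p[:,:2]),6,"distance")
for j in set(l):
    q=p[l==j]; t=q[q[:,2]>q[:,2].max()-8]; print(len(q),t.mean(0).round(1),((t.min(0)+t.max(0))/2).round(1))
E
```

```text
time_s: 29.92
tool_pos: [582.8, -278.2, 160.0]
orientation: [-0.001, 0.685, 0.729, 0.0]
force: [-0.7, 0.3, -0.6]
finger_gap: 0.599
gripper_force: 0.0
t 29.925 pos [ 582.8 -278.2  160. ] gap 0.5985291319326599
turn [-0.0006 -0.0012 -0.0013]
shift after turn m [-0.0006 -0.0002  0.122 ]  before turn [-7.00e-04 -1.00e-04  1.22e-01]
force [-0.7  0.3 -0.6] grip 0.0
bar 1198 ((580.7979736328125, -281.30743408203125), (13.03602409362793, 48.25590896606445), 9.174768447875977) [ 580.67844099 -279.95814192   90.99770988]
149 [564.7 205.1  91.9] [565.2 205.7  92.8]
272 [552.2  87.5  92.9] [552.3  87.8  92.8]
178 [558.4 147.2  94.9] [558.2 148.2  95.5]
```

All three placed stakes stand within 3 mm of target. The tee's bar is turned 0.16 rad, so I'll align to that and grip the stem.

```bash
python3 -m jog '[0,0,0,0,0,-0.096,0.4, -0.0016,-0.0015,0.03,0,0,0,0.4, 0,0,0.04,0,0,0,0.4, 0,0,0.03,0,0,0,0.4, 0,0,0.015,0,0,0,0.4, 0,0,0.006,0,0,0,0.4, 0,0,0,0,0,0,0.4, 0,0,0,0,0,0,0.6, 0,0,0,0,0,0,0.72, 0,0,0,0,0,0,0.75, 0,0,0,0,0,0,1, 0,0,0,0,0,0,1, 0,0,0,0,0,0,1]'
```

```text
time_s: 31.65
tool_pos: [581.8, -280.6, 39.6]
orientation: [0.0, 0.648, 0.761, 0.0]
force: [-0.7, 0.1, 2.0]
finger_gap: 0.211
gripper_force: 30.0
```

Stem gripped (19 mm gap). Lifting.

```bash
python3 -m jog '[0,0,-0.005,0,0,0,1, 0,0,-0.01,0,0,0,1, 0,0,-0.025,0,0,0,1, 0,0,-0.035,0,0,0,1, 0,0,-0.03,0,0,0,1, 0,0,-0.015,0,0,0,1, 0,0,0,0,0,0,1, 0,0,0,0,0,0.14,1, 0,0,0,0,0,0.147,1, 0,0,0,0,0,0,1]'; python3 plan.py 575.4 267.2 159 -0.127
```

```text
time_s: 32.9
tool_pos: [581.0, -280.1, 157.6]
orientation: [-0.002, 0.75, 0.661, -0.001]
force: [-1.5, 0.1, -2.9]
finger_gap: 0.214
gripper_force: 30.0
t 32.9 pos [ 581.  -280.1  157.6] gap 0.21368254158459668
turn [-0.0031 -0.0012  0.0018]
shift after turn m [ 0.5422 -0.0749 -0.0014]  before turn [ 5.423e-01 -7.390e-02 -5.000e-04]
force [-1.5  0.1 -2.9] grip 29.997832775115967
```

```bash
python3 -m jog '[0.02,-0.0058,0,0,0,0,1, 0.04,-0.0058,0,0,0,0,1, 0.05,-0.0058,0,0,0,0,1, 0.055,-0.0058,0,0,0,0,1, 0.055,-0.0058,0,0,0,0,1, 0.055,-0.0058,0,0,0,0,1, 0.055,-0.0058,0,0,0,0,1, 0.055,-0.0058,0,0,0,0,1, 0.055,-0.0058,0,0,0,0,1, 0.045,-0.0058,0,0,0,0,1, 0.03,-0.0058,0,0,0,0,1, 0.02,-0.0056,0,0,0,0,1, 0.007,-0.0056,0,0,0,0,1, 0,0,0,0,0,0,1, 0,0,0,0,0,0,1, 0,0,0.03,0,0,0,1, 0,0,0.035,0,0,0,1, 0,0,0.02,0,0,0,1, 0,0,0,0,0,0,1, 0,0,0,0,0,0,1]'; python3 plan.py 575.4 267.2 37 -0.127; python3 - <<'E'
from wr import *
c,W=wristworld(); cv2.imwrite("pics/w5.png",c["pixels"][:,:,::-1])
E
```

```text
time_s: 35.4
tool_pos: [577.1, 266.4, 75.6]
orientation: [0.0, 0.751, 0.66, 0.001]
force: [0.2, 0.0, -1.9]
finger_gap: 0.213
gripper_force: 30.0
t 35.4 pos [577.1 266.4  75.6] gap 0.21264550049372183
turn [ 0.0018 -0.0011 -0.0009]
shift after turn m [ 0.0006 -0.0017  0.0386]  before turn [ 0.0006 -0.0018  0.0386]
force [ 0.2  0.  -1.9] grip 29.996851086616516
```

View pics/w5.png

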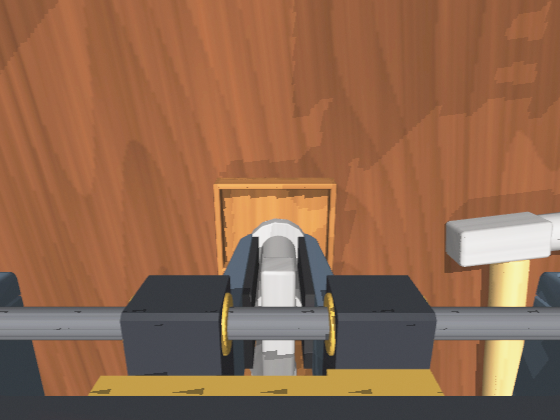

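The tee is over the last compartment (foot at 277,238, end wall at row 183). Lowering it.

```bash
python3 -m jog '[0,-0.001,0.018,0,0,0,1, 0,0,0.012,0,0,0,1, 0,0,0.005,0,0,0,1, 0,0,0.003,0,0,0,1, 0,0,0.001,0,0,0,1, 0,0,0,0,0,0,1]';python3 -m jog '[0,0,0.001,0,0,0,1, 0,0,0,0,0,0,1]'
```

```text
time_s: 36.2
tool_pos: [575.3, 266.9, 35.8]
orientation: [0.0, 0.751, 0.661, 0.0]
force: [0.7, 0.4, -2.4]
finger_gap: 0.213
gripper_force: 30.0
time_s: 36.45
tool_pos: [575.4, 266.9, 35.6]
orientation: [0.0, 0.751, 0.661, 0.001]
force: [-1.7, -0.7, 4.3]
finger_gap: 0.21
gripper_force: 30.0
```

```bash
python3 -m jog '[0,0,0,0,0,0,0.65, 0,0,0,0,0,0,0.5, 0,0,0,0,0,0,0.4, 0,0,0,0,0,0,0.4, 0,0,-0.03,0,0,0,0.4, 0,0,-0.045,0,0,0,0.4, 0,0,-0.05,0,0,0,0.4, 0,0,-0.04,0,0,0,0.4, -0.045,0,0,0,0,0,0.4, -0.05,0,0,0,0,0,0.4, -0.05,0,0,0,0,0,0.4, -0.05,0,0,0,0,0,0.4, -0.05,0,0,0,0,0,0.4, -0.05,0,0,0,0,0,0.4, -0.05,0,0,0,0,0,0.4, -0.05,0,0,0,0,0,0.4, -0.05,0,0,0,0,0,0.4, 0,0,0,0,0,0,0.4]'; python3 - <<'E'
from wr import *
c=imaging.read_camera("top");W=world(c); w=W[130:222,90:240].reshape(-1,3)
p=w[(w[:,2]>55)&(w[:,2]<110)]
from scipy.cluster.hierarchy import fcluster,linkage
l=fcluster(linkage(p[:,:2]),6,"distance")
for j in set(l):
    q=p[l==j]; t=q[q[:,2]>q[:,2].max()-8]; print(len(q),t.mean(0).round(1),((t.min(0)+t.max(0))/2).round(1))
im=c["pixels"][130:230,90:250]; cv2.imwrite("pics/end.png",cv2.resize(im,(800,500),interpolation=2)[:,:,::-1])
E
```

```text
time_s: 38.7
tool_pos: [518.2, -177.5, 199.3]
orientation: [0.0, 0.752, 0.659, -0.0]
force: [0.1, 0.4, -0.6]
finger_gap: 0.597
gripper_force: 0.0
221 [575.7 267.1  87.4] [575.7 267.9  88.3]
148 [565.2 205.3  92.7] [566.  205.7  93.2]
272 [552.3  87.7  93.3] [552.7  87.5  94.3]
177 [558.6 147.1  94.7] [559.  146.4  95.3]
```

View pics/end.png

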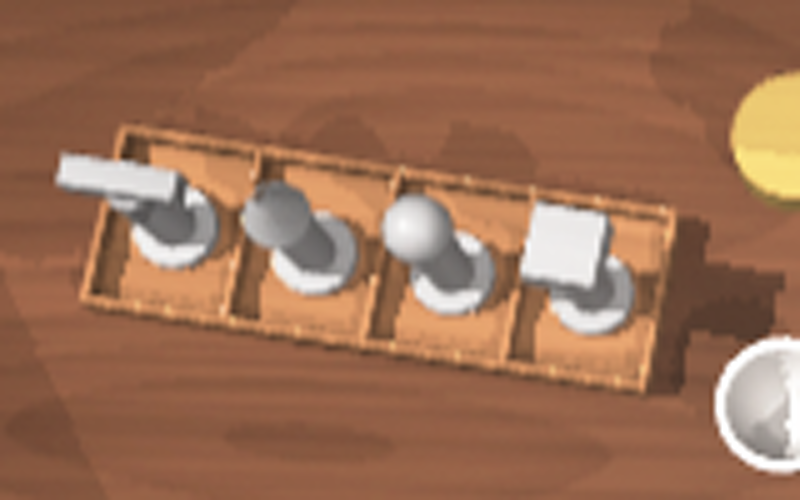

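The store rack now holds tee (175,225), cone (315,250), ball (452,270) and square (590,292), left to right. That is the reverse of the starting order, and all four stand centred and upright. Handing in.

```bash
python3 -c "from bench import ticket; print(ticket.finish_job())"
```

```text
the job is handed in; nothing more can be done
None
```

I moved all four stakes into the store rack in reverse order (tee, cone, ball, square, left to right), upright and within about 3 mm of their compartment centres by the top camera, and handed the job in at about 39 s; no verdict came back.

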